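Clear the pile off the lab notebook

ROBOT

A 6-joint arm with a two-finger parallel gripper is mounted at the origin on a cart in front of the work surface, level with it; the furniture and walls round the work are solid. World frame = base frame: x ahead of the robot, y to its left, z up, the work surface at z = 0. Lengths are in mm, angles in rad, forces in N, time in s.
With the tool pointing down it reaches from about 375 to 900 mm from the base axis. Payload 3.1 kg.
Tool frame: the origin (TCP) lies at the very end of the fingers, on their centre line; the grasp point (between the pads) lies arm.grip_point_offset behind it (arm.grip_point_offset is the distance from the TCP to the grasp point, in mm); z points along the fingers, y is the line along which they close (so a half turn about z gives the same grasp; the last joint's range is limited). The gripper opens to 87 mm and grips with 3 to 60 N. Pads are 19 mm wide; open, the fingers measure 117 mm over their backs; the gripper's body (75 mm by 190 mm) begins 51 mm behind the grasp point.
Start: joints at [1.095, 0.527, 1.433, -0, 1.181, -0.178], TCP at [183.345, 597.479, 222.548] pointing down, gripper open.
Joint ranges: [-3.08, 3.08], [-0.75, 2.2], [0.22, 2.44], [-1.43, 4.57], [0, 2.65], [-2.85, 2.85]. Speed limits (rad/s): [2.79, 2.79, 3.14, 3.14, 3.14, 3.14].

INTERFACE

Orientations are given as [roll, pitch, yaw] about the fixed x, y, z axes, in that order (R = Rz(yaw) Ry(pitch) Rx(roll)).
In Python, from cell import arm, jaws, telemetry, cams, workorder gives the robot as it stands. Calls block until the motion is done:
- arm.move_to(position, orientation): joint-space move of the TCP to a pose.
- arm.move_l(position, orientation=None, max_speed=150, force_limit=None): straight line of the TCP; orientation=None keeps the orientation; max_speed is the mean speed in mm/s. With force_limit (N) it stops when the force on the tool has changed by that much, and returns True; else False.
- arm.move_joints(angles): joint-space move.
- jaws.open_gripper() and jaws.grab(squeeze=None): open the fingers fully, or close them until they stop; squeeze is the grip in N (None keeps the last).
- arm.hold(seconds).
- arm.solve_ik(position, orientation): joint angles nearest the present ones, or None.
- telemetry.state(): the state.
- cams.capture(name): name is "scene" or "top"; returns a dict with "pixels" (480x640x3 uint8, blue, green, red), "range_z" (480x640 float32, mm along the optical axis (not along the pixel's ray), 0 where there is no reading), "vertical_fov" (degrees; the focal length in pixels is half the picture's height over the tangent of half this angle, whatever the lens; pixels are square), "cx", "cy" (the principal point, pixels), "origin" and "attitude" of the camera in the world. Camera axes: x right, y down, z forward; pixel columns grow to the right and rows downward; lengths in mm; the calibration is good to about 2 mm. A picture is of the moment at which its call begins.
A pose or a line that the arm cannot do raises arm.Unreachable and nothing moves.
- workorder.job_done(): hands the job in; it is judged then, once.
The state is a dict: "time": time; "joint_positions": joint angles; "qvel": joint speeds; "effort": joint torques, N m; "tcp_pos": TCP position; "orientation": TCP orientation; "force": force on the tool from outside, world axes, zero at the start; "moment": the same for the moment, N m; "width": finger opening in mm; "grip_force": force on a finger pad.
Only numpy, scipy, OpenCV 4.12 (cv2) and the standard library are available. Lean on these libraries where they do the work, as an engineer would, in place of code of your own. Each camera call takes 0.05 s, during which the arm holds its last target. There are 200 camera calls.

TASK

Someone has piled things on the lab notebook and we need to write in it. Take the pile apart and put each thing upright on its own place: the large brass weight in the large round saucer, the small brass weight in the small round saucer, the petri dish in the ring of the square coaster, and the calculator lying in the rectangular tray, lengthwise as the tray, each flat on the floor of its place inside the rim. Never tip the petri dish, and leave the notebook where it lies.

Things in the scene. Friction and masses are not known exactly. Their poses are not given: they have to be found in the camera images.
- large_weight: Larger brass knob weight, stands upright: cylinder 29 mm diameter and 30 mm high with a knob 16 mm diameter on top, 44 mm high in all, 200 g. Starts standing on the petri dish. Origin at the centre of its underside, z up its axis. Can be taken by the knob or round the body.
- small_weight: Smaller brass knob weight, stands upright: cylinder 23 mm diameter and 25 mm high with a knob 12 mm diameter on top, 35 mm high in all, 100 g. Can be taken by the knob or round the body. Starts standing on the calculator, beside the petri dish. Origin at the centre of its underside, z up its axis.
- petri_dish: Round petri dish with a pale filling, closed by a flat clear cover that cannot come off, lies flat: 68 mm diameter, 15.5 mm high with its cover, 55 g. Starts on the calculator with the large weight standing on its cover. Origin at the centre of its underside, z up. To be gripped across its diameter, at the sides.
- calculator: Pocket calculator lying on its back, flat: 116 mm long (its x), 68 mm wide (its y), 11 mm thick (keys stand up to 13 mm), 90 g. Starts on the notebook, below the petri dish and the small weight. Origin at the centre of its underside, z up. To be gripped across the 68 mm width.
- notebook: Bound notebook lying on the worktop under the pile: 135 mm (x) by 98 mm (y), 13 mm thick, loose, 300 g; it stays where it is. Origin at the centre of its underside, z up.
- large_saucer: Larger round aluminium saucer with a grey felt pad, fixed to the worktop: 70 mm outer diameter, floor 4 mm above the worktop, 60 mm across inside its 5 mm wide rim, which stands 3 mm above the floor. Place of the large weight. Origin at its centre, on the worktop.
- small_saucer: Smaller round aluminium saucer with a grey felt pad, fixed to the worktop: 50 mm outer diameter, floor 4 mm above the worktop, 40 mm across inside its 5 mm wide rim, which stands 3 mm above the floor. Place of the small weight. Origin at its centre, on the worktop.
- coaster: White square coaster, fixed to the worktop, 98 x 98 mm, with a round cork recess: floor 4 mm above the worktop, 84 mm across inside a round rim 4 mm wide that stands 3 mm above the floor. Place of the petri dish. Origin at its centre, on the worktop.
- calc_tray: Grey rectangular shallow tray with a felt floor, fixed to the worktop: outside 150 mm (x) by 102 mm (y), inside 140 by 92 mm, floor 4 mm above the worktop, rim 3 mm above the floor. Place of the calculator, its long side along the tray's long side, either way round. Origin at its centre, on the worktop.
Mind the look-alikes: they are no part of the job. Leave any black or purple look-alike of the large_weight alone.

How it is judged:
By the outcome, as a careful person would: the job done as asked, in the order asked, and still so for the second after the job is handed in, with the robot touching nothing.
It also fails if it takes over 112 s, if anything falls off the work surface, if the arm or the gripper's body presses on something with over 40 N, if the wrist force passes 120 N, or if a joint passes its speed limit or range.

## Working session

There is one attempt and no reset: what is moved stays moved. The work goes in short steps, each a Python script; the robot and the scene stay as the last script left them, time stands still between calls to the robot, and variables do not carry over. Pictures are saved under pics/ and viewed, at most 14 in all, crops included, and the job is handed in when it is done.

```bash
mkdir -p pics; ls; cat > h.py <<'E'
import numpy as np, cv2
from cell import arm, jaws, telemetry, cams, workorder
def shot(n,fn=None):
    c=cams.capture(n)
    if fn: cv2.imwrite('pics/'+fn,c['pixels'])
    H,W=c['range_z'].shape
    f=H/2/np.tan(np.radians(c['vertical_fov'])/2)
    u,v=np.meshgrid(np.arange(W),np.arange(H)); z=c['range_z']
    P=np.stack([(u-c['cx'])/f*z,(v-c['cy'])/f*z,z],-1)
    A=np.array(c['attitude'],float)
    if A.shape!=(3,3):
        from scipy.spatial.transform import Rotation as R
        A=R.from_euler('xyz',A).as_matrix()
    return c,P@A.T+np.array(c['origin'])
E
python3 - <<'E'
from h import *
for n in('top','scene'):
    c,X=shot(n,n+'0.png'); print(n,c['vertical_fov'],c['cx'],c['cy'],c['origin'],c['attitude'],(c['range_z']>0).mean()); np.save(n+'0.npy',X)
s=telemetry.state(); print(s['orientation'],s['width'],s['time'],s['force'],arm.grip_point_offset)
E
```

```text
pics
top 49.58925937203722 320.18385493121923 239.3052655607 [ 358.72713742  -16.38898005 1235.99334436] [-2.98119233  0.0070034  -1.55722181] 0.996240234375
scene 56.63063949421399 324.88275613974093 242.6716659735295 [  9.83842495 455.38817301 645.10052486] [-2.27582712  0.01226008 -2.3055956 ] 0.8149837239583333
[-3.13970009e+00 -3.24875734e-04  2.84380308e+00] 87.25357904070276 0.1 [-0.0887034   0.92894704  0.93400048] 18.700000000000003
```

View pics/top0.png

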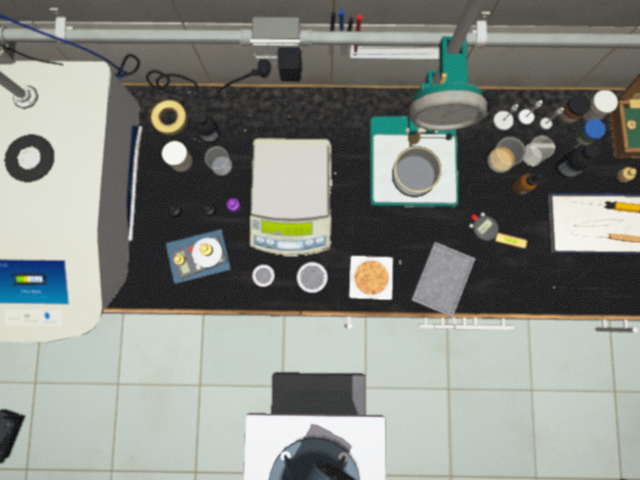

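View pics/scene0.png

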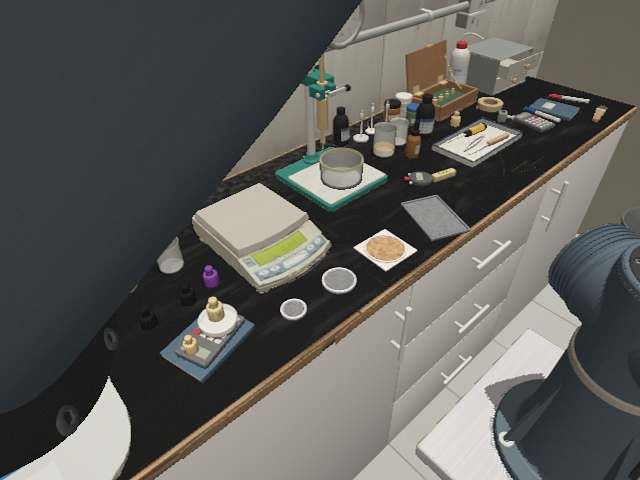

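The top view shows the pile at about (200,256): a blue notebook, the calculator on it, the dish at (207,250) with the large weight at (207,248), and the small weight at (180,258). The places are the small saucer (263,275), large saucer (312,277), coaster (371,277) and tray (443,279). Candidates for the large weight are the brass one on the dish (207,248), purple (233,204), and black (210,209) and (176,210). I choose the brass one on the dish.

```bash
python3 - <<'E'
from h import *
X=np.load('top0.npy')
for u,v in[(207,248),(215,260),(180,258),(190,270),(175,275),(263,275),(312,277),(371,277),(443,279),(350,300),(60,200),(120,200),(30,150),(290,180),(320,470),(440,110),(250,30),(233,204),(210,209),(176,210),(10,430),(300,235)]: print((u,v),X[v,u].round())
im=cv2.imread('pics/top0.png')
a=cv2.resize(im[195:315,140:300],(800,600),interpolation=cv2.INTER_CUBIC); cv2.imwrite('pics/crop_t.png',a)
im=cv2.imread('pics/scene0.png')
a=cv2.resize(im[255:390,130:310],(800,600),interpolation=cv2.INTER_CUBIC); cv2.imwrite('pics/crop_s.png',a)
S=np.load('scene0.npy')
for u,v in[(214,302),(190,340),(200,100),(100,350),(60,450),(293,309)]: print((u,v),S[v,u].round())
E
```

```text
(207, 248) [522. 249.  81.]
(215, 260) [501. 239.  34.]
(180, 258) [502. 315.  58.]
(190, 270) [479. 300.  19.]
(175, 275) [467. 338.  10.]
(263, 275) [470. 129.   7.]
(312, 277) [467.  13.   5.]
(371, 277) [ 469. -127.    5.]
(443, 279) [ 466. -298.    3.]
(350, 300) [414. -78.  -1.]
(60, 200) [602. 529. 198.]
(120, 200) [629. 451.  87.]
(30, 150) [706. 598. 205.]
(290, 180) [683.  66.  78.]
(320, 470) [114. -13. 306.]
(440, 110) [ 706. -202.  429.]
(250, 30) [930. 137. 289.]
(233, 204) [634. 201.  41.]
(210, 209) [621. 255.  42.]
(176, 210) [620. 338.  32.]
(10, 430) [176. 504. 335.]
(300, 235) [560.  41.  49.]
(214, 302) [518. 259.  83.]
(190, 340) [497. 322.  56.]
(200, 100) [ 10. 455. 645.]
(100, 350) [103. 453. 549.]
(60, 450) [386. 527. 145.]
(293, 309) [470. 131.   6.]
```

View pics/crop_t.png

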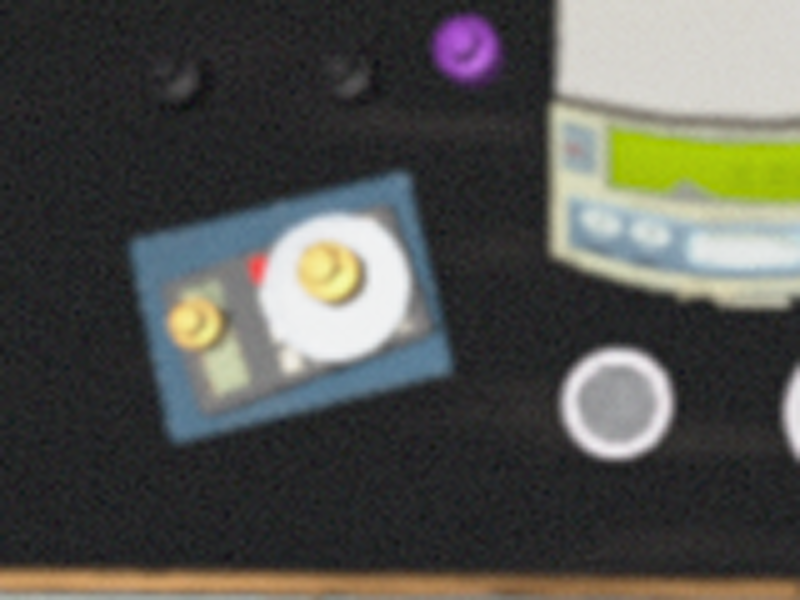

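View pics/crop_s.png

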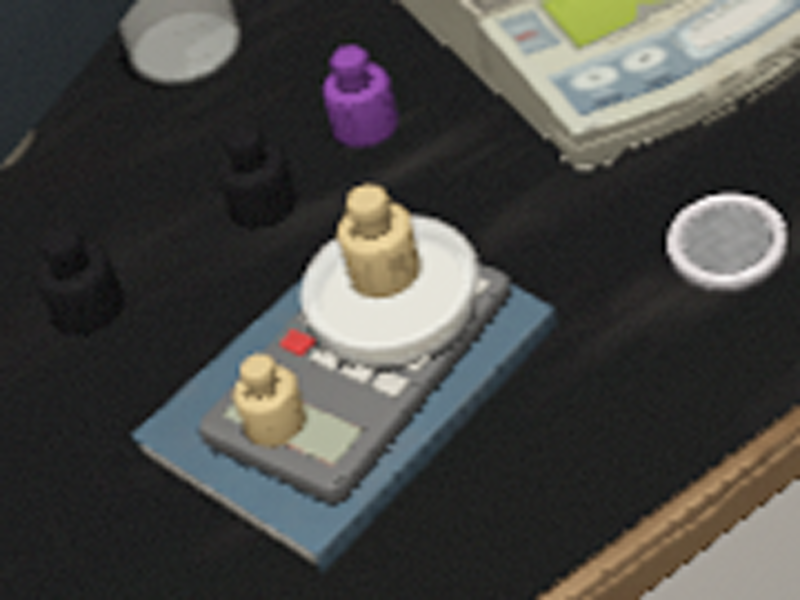

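The crops confirm the brass knob weight on the dish as the large weight and the brass one on the calculator's display as the small weight. The purple and black look-alikes stand apart on the worktop. Next I measure the poses in both cameras.

```bash
cat >> h.py <<'E'
from scipy.spatial.transform import Rotation as Rt
def cam(c):
    f=240/np.tan(np.radians(c['vertical_fov'])/2); A=np.array(c['attitude'],float)
    A=A if A.shape==(3,3) else Rt.from_euler('xyz',A).as_matrix()
    return f,A,np.array(c['origin'])
def plane(c,uv,h):
    f,A,o=cam(c); uv=np.asarray(uv,float).reshape(-1,2)
    d=np.c_[(uv-[c['cx'],c['cy']])/f,np.ones(len(uv))]@A.T
    return (o+d*((h-o[2])/d[:,2])[:,None])[:,:2]
def pix(c,p):
    f,A,o=cam(c); q=(np.asarray(p,float)-o)@A
    return q[:2]/q[2]*f+[c['cx'],c['cy']]
def blob(c,mask,p,r):
    """largest component of mask within r px of the pixel of world point p"""
    m=np.zeros(mask.shape,np.uint8); cv2.circle(m,tuple(int(x) for x in pix(c,p)),r,255,-1)
    m&=mask.astype(np.uint8)*255
    k=cv2.findContours(m,cv2.RETR_EXTERNAL,cv2.CHAIN_APPROX_NONE)[0]
    return max(k,key=cv2.contourArea).reshape(-1,2)
def hsv(c): return [x.astype(int) for x in cv2.split(cv2.cvtColor(c['pixels'],cv2.COLOR_BGR2HSV))]
def rect(p):
    (c,(a,b),t)=cv2.minAreaRect(p.astype(np.float32)); t=np.radians(t)
    if a<b: a,b,t=b,a,t+np.pi/2
    return np.round(c,1),round(a,1),round(b,1),round((t+np.pi/2)%np.pi-np.pi/2,3)
def circ(p):
    c,(a,b),t=cv2.fitEllipse(p.astype(np.float32)); return np.round(c,1),round(a,1),round(b,1)
E
python3 - <<'E'
from h import *
for n in('top','scene'):
    c,X=shot(n); H,S,V=hsv(c); print(n); Z=X[...,2]
    br=(V>120)&(S<50)
    k=1 if n=='top' else 1.3
    for nm,p,h in(('smallS',(470,130),7),('largeS',(467,13),7)):
        print(nm,circ(plane(c,blob(c,br|((V>80)&(S<60)),(*p,7),int(28*k)),h)))
    print('coaster',rect(plane(c,blob(c,(V>90),(469,-127,7),int(45*k)),5)))
    print('cork',circ(plane(c,blob(c,(S>70)&(V>100),(469,-127,4),int(40*k)),4)))
    print('tray',rect(plane(c,blob(c,V>65,(466,-298,7),int(60*k)),7)))
    brass=(H>12)&(H<32)&(S>70)&(V>110)
    near=lambda p,r:(np.hypot(X[...,0]-p[0],X[...,1]-p[1])<r)
    for nm,p,zl in(('large',(520,250),79),('small',(500,318),53.5)):
        m=near(p,25)&(Z>zl); print(nm,m.sum(),X[m].mean(0).round(1) if m.any() else 0, np.percentile(Z[m],95) if m.any() else 0)
        b=near(p,30)&brass&(Z>30); q=X[b]; print('   brass',b.sum(),((q.min(0)+q.max(0))/2).round(1),np.ptp(q,0).round())
    wh=(V>150)&(S<40)
    print('dish',circ(plane(c,blob(c,wh|brass,(510,247,41),int(22*k)),41.5)))
    print('notebook',rect(plane(c,blob(c,(V>60),(505,280,20),int(50*k)),13)))
    dk=blob(c,(V>55)&~((H>95)&(H<115)&(S>90)),(505,280,24),int(45*k)); print('calc',rect(plane(c,dk,24)))
E
```

```text
top
smallS (array([469.8, 129.5]), 53.7, 54.3)
largeS (array([467.1,  13.8]), 73.6, 74.0)
coaster (array([ 468.8, -126. ]), 104.0, 103.6, np.float64(1.541))
cork (array([ 468.8, -126.7]), 77.3, 77.8)
tray (array([ 422.3, -314. ]), 225.6, 199.0, np.float64(-0.532))
large 28 [522.8 256.2  81.8] 84.13946892769971
   brass 113 [521.9 255.9  70.1] [26. 26. 32.]
small 23 [500.1 320.7  56.6] 59.39691122760642
   brass 88 [500.4 321.9  46.5] [21. 23. 27.]
dish (array([516.5, 258.5]), 68.5, 75.3)
notebook (array([513.1, 286.2]), 140.9, 104.5, np.float64(-1.305))
calc (array([511.9, 283.3]), 140.3, 104.5, np.float64(-1.308))
scene
smallS (array([470.4, 130.7]), 50.0, 52.4)
largeS (array([467.7,  14.7]), 69.8, 73.3)
coaster (array([ 360.5, -102.5]), 230.8, 51.9, np.float64(-1.569))
cork (array([ 472.2, -128.7]), 78.0, 79.4)
tray (array([ 377.5, -270.7]), 358.1, 268.1, np.float64(-0.899))
large 60 [523.1 259.4  82.8] 85.18958918162295
   brass 328 [522.2 258.9  64. ] [26. 27. 44.]
small 48 [500.6 323.6  58.7] 61.33230982568911
   brass 216 [500.1 323.4  45.7] [20. 22. 31.]
dish (array([520.3, 258.7]), 63.3, 89.7)
notebook (array([521.7, 283.2]), 151.6, 121.2, np.float64(-1.296))
calc (array([512.6, 286.3]), 148.5, 120.1, np.float64(-1.301))
```

```bash
python3 - <<'E'
from h import *
for n in('top','scene'):
    c,X=shot(n); H,S,V=hsv(c); Z=X[...,2]; print(n)
    u,v=[int(x) for x in pix(c,(466,-298,5))]; print('px',u,v,H[v,u],S[v,u],V[v,u],'bench',V[v,u-38],S[v,u-38])
    for t in (60,80):
        m=((V>t)&(S<60)).astype(np.uint8); m=cv2.morphologyEx(m,cv2.MORPH_OPEN,np.ones((3,3)))
        m[(X[...,0]<370)|(X[...,0]>570)|(X[...,1]>-210)|(X[...,1]<-385)]=0
        print('tray',rect(plane(c,blob(c,m,(466,-298,7),60),6)))
    m=((Z>18)&(Z<75)&(S<75)&(V>40)&(np.hypot(X[...,0]-510,X[...,1]-285)<85)).astype(np.uint8)
    m=cv2.morphologyEx(m,cv2.MORPH_CLOSE,np.ones((5,5)))
    print('calc grey',rect(plane(c,blob(c,m,(510,285,24),80),24)))
    a=cv2.resize(c['pixels'],None,fx=1,fy=1)
    for q in ((u,v),): pass
    if n=='top':
        im=c['pixels'][235:325,395:490]; im2=c['pixels'][225:287,160:235]
        mm=m[225:287,160:235]*255
        f=lambda i:cv2.resize(i,(400,330),interpolation=cv2.INTER_CUBIC)
        cv2.imwrite('pics/c2.png',np.hstack([f(im),f(cv2.cvtColor(mm,cv2.COLOR_GRAY2BGR))]))
E
```

```text
top
px 443 279 143 6 160 bench 39 46
tray (array([ 467.1, -297.2]), 156.1, 107.6, np.float64(-0.392))
tray (array([ 466.9, -297.5]), 153.8, 106.2, np.float64(-0.389))
calc grey (array([511.8, 279.4]), 115.8, 71.4, np.float64(-1.204))
scene
px 435 216 0 2 145 bench 31 16
tray (array([ 469.3, -298.6]), 156.5, 105.6, np.float64(-0.398))
tray (array([ 469.4, -298.9]), 154.5, 103.4, np.float64(-0.385))
calc grey (array([517.1, 279.4]), 129.5, 82.5, np.float64(-1.191))
```

View pics/c2.png

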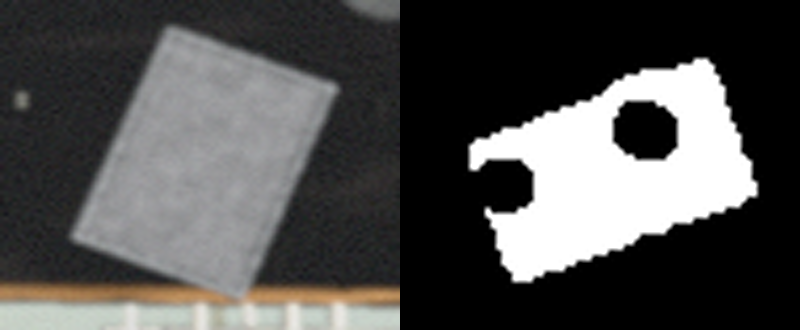

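```bash
cat >> h.py <<'E'
def ori(xy,z,yaw):
    best=None
    for k in(-1,0,1,2):
        y=(yaw+k*np.pi+np.pi)%(2*np.pi)-np.pi
        q=arm.solve_ik([*xy,z],[np.pi,0,y])
        if q is not None and (best is None or abs(q[5])<best[0]): best=(abs(q[5]),[np.pi,0,y])
    return best[1]
def pick(xy,z,yaw,squeeze,lift=150,f=6):
    o=ori(xy,z,yaw); jaws.open_gripper()
    arm.move_to([*xy,lift],o); arm.move_l([*xy,z+25],max_speed=150)
    hit=arm.move_l([*xy,z],max_speed=40,force_limit=f)
    jaws.grab(squeeze); s=telemetry.state()
    print('pick hit',hit,'w',round(s['width'],1),'grip',round(s['grip_force'],1),'tcp',np.round(s['tcp_pos'],1),'q6',round(s['joint_positions'][5],2))
    arm.move_l([*s['tcp_pos'][:2],s['tcp_pos'][2]+20],max_speed=60); arm.move_l([*xy,lift],max_speed=200)
    print('lifted w',round(telemetry.state()['width'],1),'t',round(telemetry.state()['time'],1))
def place(xy,z,yaw,zmin,via=150,f=4):
    o=ori(xy,z,yaw); arm.move_to([*xy,via],o); arm.move_l([*xy,z+15],max_speed=150)
    hit=arm.move_l([*xy,zmin],max_speed=20,force_limit=f); s=telemetry.state()
    print('place hit',hit,'z',round(s['tcp_pos'][2],1),'w',round(s['width'],1))
    jaws.open_gripper(); arm.move_l([*xy,via],max_speed=200); print('t',round(telemetry.state()['time'],1))
E
python3 - <<'E'
from h import *
pick((522.5,257.5),50,-1.21,20)
place((467.4,14),12.5,0,9)
c,X=shot('scene','s1.png')
E
```

```text
pick hit False w 27.8 grip 20.0 tcp [522.7 257.5  50. ] q6 -0.09
lifted w 28.2 t 5.7
place hit True z 15.1 w 28.4
t 10.7
```

View pics/s1.png

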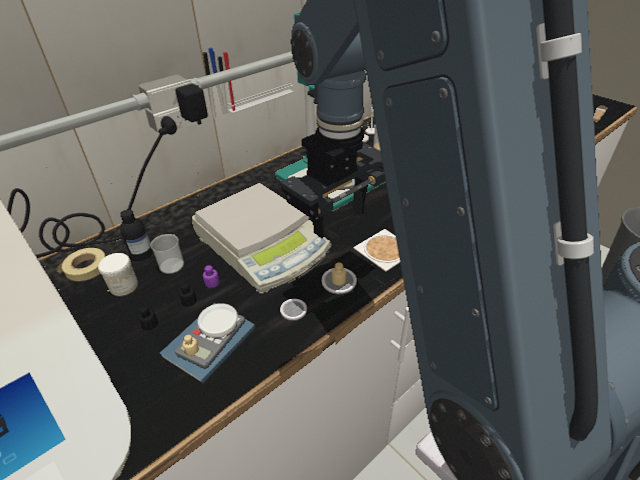

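The large weight stands in the large saucer at (339,275), and the dish is undisturbed at (217,320). Next is the small weight.

```bash
python3 - <<'E'
from h import *
pick((500.3,322.5),33,-1.21,15)
place((470,130),13,0,9.5)
for n in('top','scene'):
    c,X=shot(n,n+'2.png'); H,S,V=hsv(c); Z=X[...,2]; k=1 if n=='top' else 1.3
    m=(V>150)&(S<40)&(Z>30)&(Z<60)&(np.hypot(X[...,0]-518,X[...,1]-258)<50)
    print(n,'dish',m.sum(),circ(plane(c,blob(c,m,(518,258,41),int(28*k)),41.5)),'depth',((X[m].min(0)+X[m].max(0))/2).round(1),np.ptp(X[m],axis=0).round(),np.median(Z[m]).round(1))
    m=((Z>16)&(Z<75)&(S<75)&(V>40)&(np.hypot(X[...,0]-510,X[...,1]-285)<85)).astype(np.uint8)
    print('calc grey',rect(plane(c,blob(c,m,(510,285,24),80),24)))
    for p,nm in(((467.4,14),'L'),((470,130),'S')):
        b=(np.hypot(X[...,0]-p[0],X[...,1]-p[1])<30)&(Z>15); print(nm,b.sum(),((X[b].min(0)+X[b].max(0))/2).round(1),np.percentile(Z[b],95).round(1)) if b.any() else 0
im=cv2.imread('pics/top2.png')[200:310,140:340]; cv2.imwrite('pics/c3.png',cv2.resize(im,(800,440),interpolation=cv2.INTER_CUBIC))
E
```

```text
pick hit False w 22.2 grip 15.0 tcp [500.3 322.5  33. ] q6 0.02
lifted w 22.2 t 15.9
place hit True z 13.6 w 22.2
t 21.0Traceback (most recent call last):
  File "<stdin>", line 7, in <module>
  File "h.py", line 32, in blob
    return max(k,key=cv2.contourArea).reshape(-1,2)
           ~~~^^^^^^^^^^^^^^^^^^^^^^^
ValueError: max() iterable argument is empty
```

```bash
cat > look.py <<'E'
from h import *
arm.move_to([430,-220,250],ori((430,-220),250,0))
for n in('top','scene'):
    c,X=shot(n,n+'2.png'); H,S,V=hsv(c); Z=X[...,2]; k=1 if n=='top' else 1.3
    for p,nm in(((467.4,14),'L'),((470,130),'S')):
        b=(np.hypot(X[...,0]-p[0],X[...,1]-p[1])<30)&(Z>15); print(nm,b.sum(),((X[b].min(0)+X[b].max(0))/2).round(1),np.percentile(Z[b],95).round(1)) if b.any() else 0
    try:
        m=(V>150)&(S<40)&(Z>30)&(Z<60)&(np.hypot(X[...,0]-518,X[...,1]-258)<50)
        print(n,'dish',m.sum(),circ(plane(c,blob(c,m,(518,258,41),int(28*k)),41.5)),'depth',((X[m].min(0)+X[m].max(0))/2).round(1),np.ptp(X[m],axis=0).round(),np.median(Z[m]).round(1))
    except Exception as e: print(e)
    m=((Z>16)&(Z<75)&(S<75)&(V>40)&(np.hypot(X[...,0]-510,X[...,1]-285)<85)).astype(np.uint8)
    print('calc grey',rect(plane(c,blob(c,m,(510,285,24),80),24)))
im=cv2.imread('pics/top2.png')[200:310,140:340]; cv2.imwrite('pics/c3.png',cv2.resize(im,(800,440),interpolation=cv2.INTER_CUBIC))
E
python3 look.py
```

```text
L 122 [465.4  13.7  32.8] 47.9
S 80 [469.9 130.3  28.7] 39.6
top dish 663 (array([518.1, 256.8]), 65.5, 66.5) depth [519.6 258.2  37.2] [67. 67. 14.] 37.4
calc grey (array([511.5, 279.3]), 115.6, 71.7, np.float64(-1.194))
L 229 [468.1  17.5  33.2] 49.0
S 158 [472.6 132.5  28.7] 40.3
scene dish 1004 (array([516.8, 261. ]), 65.8, 73.0) depth [521.1 259.1  36.7] [69. 68. 13.] 40.3
calc grey (array([517. , 279.5]), 129.6, 82.9, np.float64(-1.198))
```

View pics/c3.png

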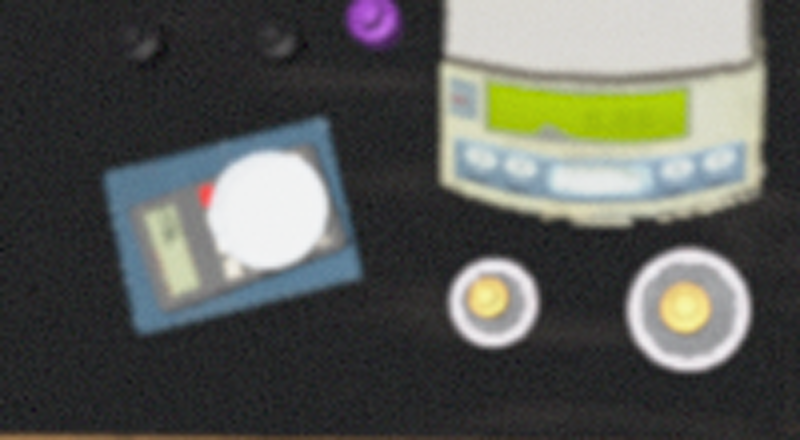

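Both weights stand in their saucers with top heights of 48 and 39 mm, as they should be. Next is the dish at about (518.5,258.5).

```bash
python3 - <<'E'
from h import *
pick((518.3,258.3),31,-1.2,12)
place((470,-127.3),9,0,7.8)
arm.move_to([430,100,260],ori((430,100),260,0))
for n in('top','scene'):
    c,X=shot(n,n+'4.png'); H,S,V=hsv(c); Z=X[...,2]; print(n)
    m=((Z>16)&(Z<75)&(S<75)&(V>40)&(np.hypot(X[...,0]-510,X[...,1]-280)<85)).astype(np.uint8)
    try: print('calc grey',rect(plane(c,blob(c,m,(510,285,24),80),24)))
    except Exception as e: print(e)
    m=(Z>13)&(Z<40)&(np.hypot(X[...,0]-470,X[...,1]+127)<60); q=X[m]
    print('dish',m.sum(),((q.min(0)+q.max(0))/2).round(1),np.ptp(q,axis=0).round(),np.percentile(q[:,2],[10,50,90]).round(1),circ(plane(c,blob(c,m,(470,-127,19),60),19.5)))
a=cv2.imread('pics/top4.png')[200:340,140:500]; cv2.imwrite('pics/c4.png',cv2.resize(a,(800,311),interpolation=cv2.INTER_CUBIC))
E
```

```text
pick hit False w 66.6 grip 12.0 tcp [518.4 258.3  31.2] q6 -0.1
lifted w 66.9 t 28.4
place hit True z 11.5 w 67.1
t 33.0
top
calc grey (array([500.3, 329.8]), 66.8, 27.1, np.float64(-0.097))
dish 641 [ 469.  -125.8   19. ] [64. 66. 11.] [15.1 18.3 21.1] (array([ 468.8, -126.5]), 64.8, 65.8)
scene
calc grey (array([509.7, 282.7]), 118.4, 71.5, np.float64(-1.199))
dish 587 [ 470.7 -125.2   19. ] [68. 69. 12.] [18.7 21.2 22.7] (array([ 470.6, -123.7]), 67.4, 74.5)
```

View pics/c4.png

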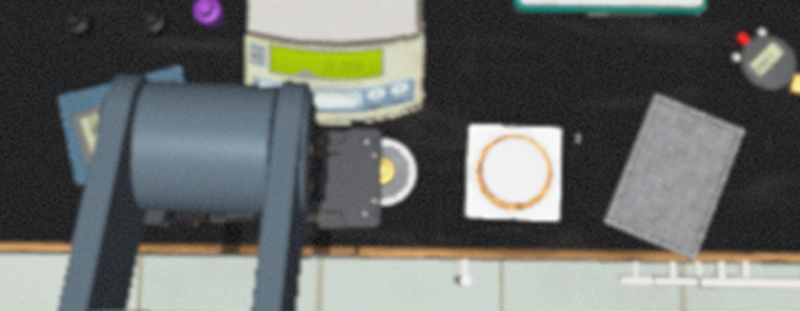

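The dish lies centred in the coaster ring at (514,172) of this crop. Now the calculator.

```bash
python3 - <<'E'
from h import *
pick((510.8,280.8),17.3,-1.2,25)
place((468.2,-298),8.3,-0.388,7.7)
arm.move_to([430,40,300],ori((430,40),300,0))
for n in('top','scene'):
    c,X=shot(n,n+'5.png'); H,S,V=hsv(c); Z=X[...,2]; print(n)
    q=X[(Z>10.5)&(Z<40)&(np.hypot(X[...,0]-468,X[...,1]+298)<80)]; print('calc',rect(q[:,:2]),np.percentile(q[:,2],[5,50,95]).round(1))
a=cv2.imread('pics/top5.png')[200:340,140:500]; cv2.imwrite('pics/c5.png',cv2.resize(a,(800,311),interpolation=cv2.INTER_CUBIC))
a=cv2.imread('pics/scene5.png')[150:390,130:500]; cv2.imwrite('pics/c6.png',cv2.resize(a,(800,519),interpolation=cv2.INTER_CUBIC))
E
```

```text
pick hit False w 67.3 grip 25.0 tcp [510.9 280.8  17.5] q6 -0.06
lifted w 67.1 t 39.1
place hit True z 9.3 w 67.4
t 44.3
top
calc (array([ 472. , -296.7]), 139.8, 91.0, np.float64(-0.6)) [11.  14.1 18.3]
scene
calc (array([ 487.2, -283.8]), 134.6, 88.9, np.float64(-0.951)) [12.5 17.1 19.7]
```

View pics/c5.png

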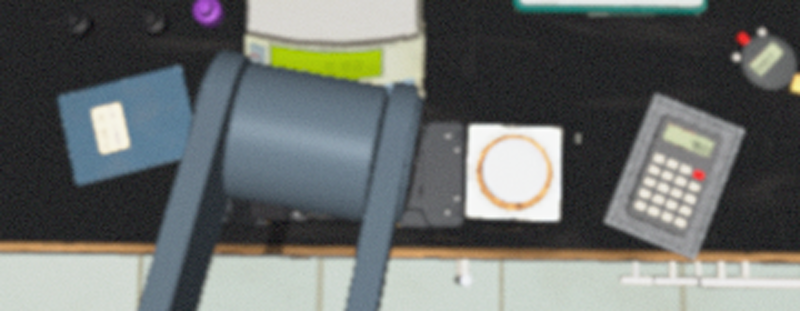

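View pics/c6.png

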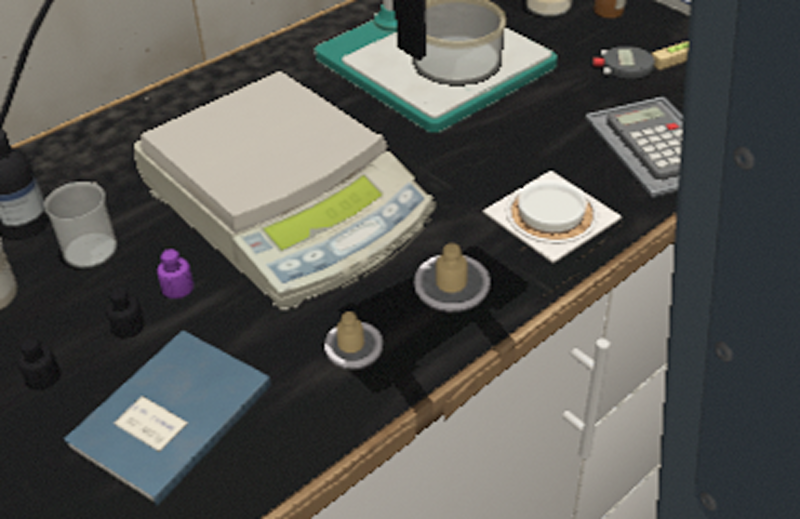

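The calculator lies inside the tray, aligned with it, at (672,175) of the top crop. Both weights stand in their saucers, the dish is flat in its ring, and the notebook and look-alikes haven't moved.

```bash
python3 -c "
from h import *
print(workorder.job_done())"
```

```text
the job is handed in; nothing more can be done
None
```

The job is handed in with no verdict returned: the last pictures show both weights upright in their saucers, the dish flat in the coaster ring, the calculator lengthwise in the tray, and the notebook cleared and where it lay.

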